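# Slide a display module home in its test fixture

### The arm

A 6-joint arm with a two-finger parallel gripper is mounted at the origin on a cart in front of the work surface, level with it; the furniture and walls round the work are solid. World frame = base frame: x ahead of the robot, y to its left, z up, the work surface at z = 0. Lengths are in mm, angles in rad, forces in N, time in s.
With the tool pointing down it reaches from about 350 to 975 mm from the base axis. Payload 7.1 kg.
Tool frame: the origin (TCP) lies between the finger pads; the fingertips stand 19 mm ahead of it and the grasp point (between the pads) is the TCP (ctrl.tcp_to_tips is the distance from the TCP to the fingertips, in mm); z points along the fingers, y is the line along which they close (so a half turn about z gives the same grasp; the last joint's range is limited). The gripper opens to 88 mm and grips with 3 to 60 N. Pads are 20 mm wide; open, the fingers measure 115 mm over their backs; the gripper's body (75 mm by 178 mm) begins 61 mm behind the grasp point.
Start: joints at [-1.346, 0.423, 1.63, -0, 1.089, -0.019], TCP at [150.889, -606.496, 241.675] pointing down, gripper open.
Joint ranges: [-3, 3], [-0.9, 2.11], [0.09, 2.58], [-1.31, 4.45], [0.11, 2.69], [-2.54, 2.54]. Speed limits (rad/s): [2.39, 2.39, 3.01, 3.14, 3.14, 3.14].

### API

Orientations are given as a rotation vector (axis times angle).
In Python, from workcell import status, optics, ctrl gives the robot as it stands. The module is installed in compiled form; this text tells all that it offers.
- The arm moves only by the shell command python3 -m inch 'ROWS'. ROWS is JSON, a list that holds one entry, the list of rows, each a list of 7 numbers: the shift along the tool's x, y, z in mm, then the turn, a rotation vector about the tool's x, y, z in rad, then the opening in per cent of the stroke, from 0 (shut) to 100 (fully open). A call has 1 to 20 rows; each row is the pose to reach, as a shift and turn from the pose commanded when the call began, along the tool's axes at that moment; what a row does not reach only later rows make up. A row lasts 1/10 s, in which the tool goes at most 50 mm and 8.59 degrees, less where a joint would pass 70% of its speed; a pose out of reach is approached as far as the arm can. A call with a gripper value outside its range is refused whole. The fingers move at their own pace and stop on an object; the grip force is fixed at half the most. Time passes only in rows, so rows that repeat a pose let the fingers close. It gives the time, the measured TCP pose, the force, the opening and the grip force at its end, in the units of the state.
- status.get_obs(): the state, without advancing time (a new reading comes with each control period).
- optics.get_image(name): name is "scene" or "top"; returns a dict with "frame" (384x512x3 uint8, red, green, blue), "fx", "fy", "cx", "cy" (pixels), "k1" (the pictures are not rectified: a ray, as slopes to the right and down, at radius r is drawn at 1 + k1 r^2 times it, then the intrinsics apply), "rvec" (rotation vector, rad) and "tvec" (3), from world to camera coordinates, as OpenCV has them. Camera axes: x right, y down, z forward; pixel columns grow to the right and rows downward; lengths in mm; the calibration is good to about 2 mm. A picture is of the moment at which its call begins. There is no depth.
- ctrl.close_job(): hands the job in; it is judged then, once.
The state is a dict: "t": time; "qpos": joint angles; "qvel": joint speeds; "joint_torque": joint torques, N m; "ee_pos": TCP position; "orientation": TCP orientation; "ft_force": force on the tool from outside, world axes, zero at the start; "moment": the same for the moment, N m; "width": finger opening in mm; "grasp_force": force on a finger pad.
Only numpy, scipy, OpenCV 4.12 (cv2) and the standard library are available. Lean on these libraries where they do the work, as an engineer would, in place of code of your own. Each camera call takes 0.05 s, during which the arm holds its last target. There are 200 camera calls.

### The job

Lay the small display module, screen up, in the tray of the blue carrier, then push the carrier along its guides right up to the far end until it clicks in behind its catch and stays there against the sprung contacts. Push gently and in the middle: it jams if pushed to one side. Leave the circuit board and the jar where they are.

Things in the scene. Friction and masses are not known exactly. Their poses are not given: they have to be found in the camera images.
- slideway: Fixed grey base plate on the bench, 350 x 190 x 12 mm, carrying two aluminium guides and, at the far end, a blue end block. Origin on the bench surface, midway between the guides; x along the guides, the way to push (away from the robot, up to 0.25 rad to either side), y left, z up. The plate spans x = -185 to +165 mm.
- guide_mid (a point): On top of the base plate midway between the guides (slideway x = -30, y = 0, z = 12 mm). The guides span slideway x = -180 to +120 mm, 18 mm high above the plate, inner walls 150 mm apart; lips from 12 mm above the plate (132 mm free between them) overhang the carrier's shoes, so it cannot be lifted out.
- carrier: Loose blue carrier between the guides, about 0.26 kg, drag 1 to 4 N. Origin on its underside below the tray's middle; axes as the slideway's. Starts at x = -115 to -95 mm of the slideway; clicked in it stands at +40 to +80 mm. Its shoes are 40 mm long and 148 mm apart outside: it cocks and jams when pushed 20 mm or more off its middle.
- push_point (a point): Middle of the near face of the smooth black bumper strip (carrier x = -66, y = 0, z = 10 mm); push here towards +x, e.g. with closed fingertips held low. The strip is 122 mm wide, carrier z = 6 to 14 mm, on an upright push plate 124 mm wide and 32 mm high (x = -62 to -54 mm) that bears a yellow mark at its middle.
- tray_floor (a point): Middle of the tray floor, 12 mm above the carrier's underside; axes as the carrier's. White corner stops 6 mm high bound the tray, 55 mm in x by 89 mm in y; the middle 60 mm of the long sides is free for fingers and the middle 28 mm of the short sides for the ribbon tail. The push plate stands 54 mm from here.
- display: Loose flat display module, blue screen on top, 0.05 kg. Origin on the underside, x along its length, z out of the screen. Solid part 82 mm (x -36 to +46) x 46 mm (y), z 1 to 10 mm; a thin ribbon tail at -x. Grasp it across its 46 mm. In the tray its length lies across the pushing direction (its x along the carrier's y), either way round.
- display_center (a point): Middle of the display's solid part, at x = +5, z = 5.5 mm of the display; axes as the display's.
- contact_bar (a joint): Travel of the sprung brass bar before the end block, m: 0 free, 0.012 hard stop. Force 1.6 N at first touch, +0.8 N a mm. A catch clicks at about 0.006 and holds it there. With the drag, the push is 6 to 12 N at the click, 12 to 21 N at the stop; over 30 N is too much. Block and catch are set anew along the guides each time and are not tracked: feel for the end.
- board: Bystander: loose dark circuit board, 62 x 89 x 13 mm, origin in the middle of its underside.
- jar: Bystander: loose round jar with a yellow lid, 52 mm in diameter, 42 mm high, origin in the middle of its underside.

How it is judged:
By the outcome, as a careful person would: the job done as asked, in the order asked, and still so for the second after the job is handed in, with the robot touching nothing.
It also fails if it takes over 58 s, if anything falls off the work surface, if the arm or the gripper's body presses on something with over 40 N, if the wrist force passes 120 N, or if a joint passes its speed limit or range.

## Working session

There is one attempt and no reset: what is moved stays moved. The work goes in short steps, Python scripts to look and compute and a shell command to move; the robot and the scene stay as the last step left them, time stands still between calls to the robot, and variables do not carry over. Pictures are saved under pics/ and viewed, at most 12 in all, crops included, and the job is handed in when it is done.

```bash
mkdir -p pics
cat > h.py <<'E'
import numpy as np, cv2
from workcell import status, optics, ctrl
from scipy.spatial.transform import Rotation as R
def grab(n,f):
    im=optics.get_image(n); cv2.imwrite(f,im["frame"][:,:,::-1]); return im
def ray(im,u,v):
    x=(u-im["cx"])/im["fx"]; y=(v-im["cy"])/im["fy"]; rd=np.hypot(x,y); r=rd
    for _ in range(30): r=rd/(1+im["k1"]*r*r)
    s=r/rd if rd>0 else 1
    M=R.from_rotvec(np.ravel(im["rvec"])).as_matrix()
    return -M.T@np.ravel(im["tvec"]), M.T@np.array([x*s,y*s,1])
def at(im,u,v,z):
    c,d=ray(im,u,v); return c+d*(z-c[2])/d[2]
def proj(im,p):
    M=R.from_rotvec(np.ravel(im["rvec"])).as_matrix()
    q=M@np.array(p,float)+np.ravel(im["tvec"]); x,y=q[:2]/q[2]; k=1+im["k1"]*(x*x+y*y)
    return im["fx"]*x*k+im["cx"], im["fy"]*y*k+im["cy"]
E
python3 - <<'E'
from h import *
import pickle
for n in("top","scene"):
    im=grab(n,f"pics/{n}0.png"); pickle.dump(im,open(n+".pkl","wb")); print(n,ray(im,256,192),im["fx"],im["k1"])
print(status.get_obs())
a=[cv2.resize(cv2.imread(f"pics/{n}0.png"),(768,576),interpolation=cv2.INTER_CUBIC) for n in("top","scene")]
cv2.imwrite("pics/top0b.png",a[0]);cv2.imwrite("pics/scene0b.png",a[1])
E
```

```text
top (array([ 437.93098946,  -22.03947165, 1263.35038215]), array([ 0.07836213, -0.00745235, -0.99696106])) 431.4763948331243 -0.12086629924343552
scene (array([129.30739215, 765.6063873 , 713.06771206]), array([ 0.34872621, -0.72373686, -0.59556017])) 401.2904314999086 -0.052069136723702385
{'t': 0.1, 'qpos': array([-1.34600377e+00,  4.23751652e-01,  1.63060103e+00, -3.90611332e-05,
        1.08860561e+00, -1.90016439e-02]), 'qvel': array([-5.10015590e-05, -2.74287361e-03, -2.87343480e-03,  8.29215516e-04,
       -8.60197999e-04,  8.68558435e-04]), 'joint_torque': array([-8.10990605e-04, -5.45611739e+01, -2.74325109e+01,  6.44671940e-02,
        1.88385614e-02, -2.10155110e-05]), 'ee_pos': array([ 150.77503556, -606.05267346,  240.99231929]), 'orientation': array([-3.11693295e+00, -3.81866882e-01,  2.74271341e-04]), 'ft_force': array([-0.43132013,  0.0180098 ,  0.48769069]), 'moment': array([0.06398868, 0.0258737 , 0.01505279]), 'grasp_force': 0.0, 'width': 87.74516189191746}
```

View pics/top0b.png

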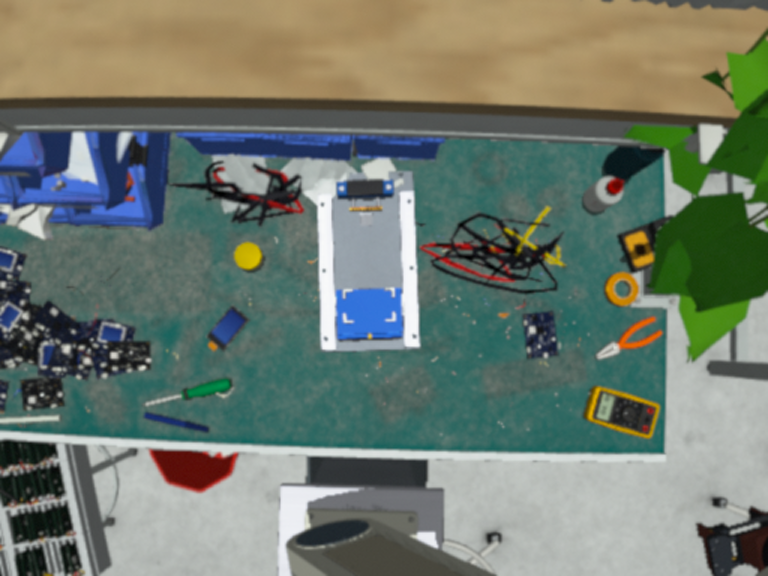

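View pics/scene0b.png

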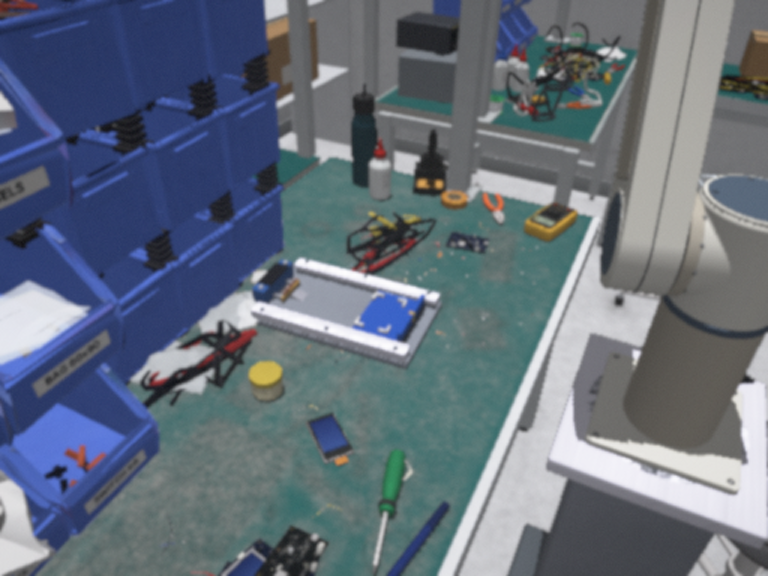

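The top view shows the display at about (228,327), with its orange tail at (213,346). The carrier tray is at (370,312), the yellow push mark at (370,336), the jar at (248,256) and the board at (540,334), all in 768-wide pixels. I'll enlarge the relevant areas next.

Run:
```python
import cv2,numpy as np
a=cv2.imread("pics/top0.png")
d=cv2.resize(a[195:245,127:177],(400,400),interpolation=cv2.INTER_CUBIC)
c=cv2.resize(a[182:242,205:285],(400,300),interpolation=cv2.INTER_CUBIC)
o=np.zeros((400,800,3),np.uint8);o[:,:400]=d;o[:300,400:]=c;cv2.imwrite("pics/c0.png",o)
from h import *;import pickle
im=pickle.load(open("top.pkl","rb"));h=cv2.cvtColor(a,cv2.COLOR_BGR2HSV)
m=cv2.inRange(h,(100,90,30),(130,255,255));n,l,s,ct=cv2.connectedComponentsWithStats(m)
for i in range(1,n):
    if s[i,4]>60: 
        r=cv2.minAreaRect(np.argwhere(l==i)[:,::-1].astype(np.float32)); print(s[i],ct[i],r)
for nm,u,v,z in [("disp",152,218,10)]: print(nm,at(im,u,v,z))
```

```text
[   0   87  114   66 5341] [ 58.80546714 119.03201648] ((55.84314727783203, 117.76429748535156), (112.56897735595703, 64.8187484741211), 2.385944128036499)
[ 117   88  180   19 2578] [208.61442979  96.4522886 ] ((206.33749389648438, 97.02462768554688), (179.06961059570312, 16.84565544128418), 1.6846843957901)
[225 121  10  11  64] [228.546875 126.71875 ] ((229.5, 126.0), (9.0, 10.0), 0.0)
[236 120  27  12  95] [253.35789474 127.2       ] ((248.923095703125, 127.11538696289062), (10.001923561096191, 26.475677490234375), 78.69007110595703)
[  0 168   9  10  68] [  3.35294118 172.77941176] ((4.0, 172.5), (8.0, 9.0), 0.0)
[ 224  192   45   35 1370] [245.77956204 209.01678832] ((245.77073669433594, 208.7691650390625), (33.65309143066406, 44.244625091552734), 87.70938873291016)
[ 23 202  36  26 292] [ 41.08561644 216.94863014] ((40.64735412597656, 216.7166290283203), (34.8853645324707, 18.13471221923828), 27.474430084228516)
[  0 204  12  14 102] [  5.2745098  210.60784314] ((5.153842926025391, 210.76922607421875), (8.320503234863281, 12.75810432434082), 33.6900634765625)
[141 206  22  24 
[... 323 characters left out ...]
222.52631579] ((73.73530578613281, 222.55885314941406), (12.369316101074219, 9.45888900756836), 14.03624439239502)
[355 228  16  11  66] [364.04545455 232.43939394] ((362.45001220703125, 232.85000610351562), (6.324555397033691, 17.392526626586914), 71.56504821777344)
[ 29 230  13  14 110] [ 33.18181818 237.05454545] ((35.0, 236.5), (12.0, 13.0), 0.0)
[ 62 230   8  20  66] [ 65.13636364 239.77272727] ((65.51922607421875, 239.59616088867188), (18.238800048828125, 7.0601806640625), 78.69007110595703)
[ 96 275  43  13 197] [116.40101523 281.02538071] ((116.9578628540039, 281.1825866699219), (43.622745513916016, 4.722049713134766), 12.994616508483887)
disp [451.24476964 269.86704762  10.        ]
```

View pics/c0.png

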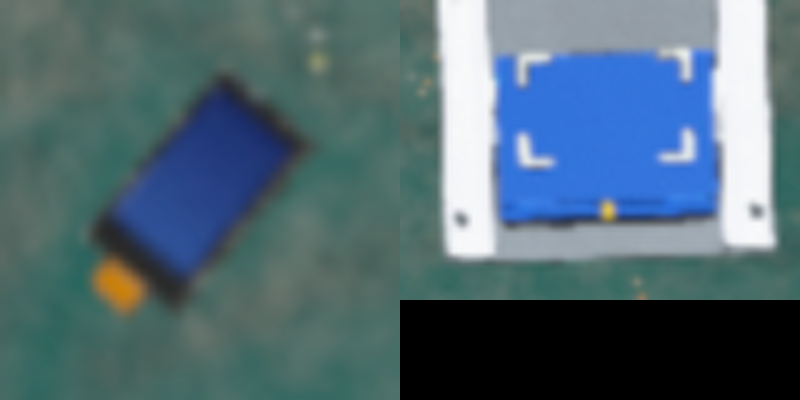

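The crop shows the display's corners at (222,72), (310,145), (182,308) and (93,232), with the tail at lower left. The tray stops are at (517,57), (690,48), (694,158) and (519,165), and the yellow mark is at (608,210).

Run:
```python
from h import *;import pickle
im=pickle.load(open("top.pkl","rb"))
P=lambda x,y,k,ox,oy,z: at(im,(x+.5)/k-.5+ox,(y+.5)/k-.5+oy,z)[:2]
D=np.array([P(x,y,8,127,195,9) for x,y in[(222,72),(310,145),(182,308),(93,232)]])
ax=(D[0]+D[1]-D[2]-D[3]); print("disp",D.round(1).tolist(),D.mean(0),"L",np.linalg.norm(ax)/2,"W",np.linalg.norm(D[0]+D[3]-D[1]-D[2])/2,"ang",np.arctan2(ax[1],ax[0]))
w=D[0]+D[3]-D[1]-D[2];print("wid ang",np.arctan2(w[1],w[0]))
T=np.array([P(x-400,y,5,205,182,28) for x,y in[(517,57),(690,48),(694,158),(519,165)]])
f=T[0]+T[1]-T[2]-T[3];l=T[0]+T[3]-T[1]-T[2]
print("tray",T.round(1).tolist(),T.mean(0),"x",np.linalg.norm(f)/2,np.arctan2(f[1],f[0]),"y",np.linalg.norm(l)/2,np.arctan2(l[1],l[0]))
print("mark",P(208,210,5,205,182,40))
G=[P(x-400,y,5,205,182,30) for x,y in[(443,0),(448,255),(767,0),(776,245)]];print("guides",np.round(G,1))
# long guide edges from full image
print([at(im,u/1.5,v/1.5,30)[:2].round(1) for u,v in[(319,194),(320,349),(414,190),(419,346)]])
M=R.from_rotvec(status.get_obs()["orientation"]).as_matrix();print(M.round(4))
```

```text
disp [[493.7, 265.2], [468.0, 231.5], [407.1, 276.1], [433.6, 310.3]] [450.61474429 270.7769898 ] L 75.33910798736846 W 42.83217005213845 ang -0.6385119081521287
wid ang 0.9163392075349783
tray [[529.8, 49.0], [537.9, -50.2], [474.8, -54.2], [467.8, 45.8]] [502.57988213  -2.3870787 ] x 62.60008087731753 0.0582993091426775 y 99.87862956654845 1.646717151859551
mark [443.62489002  -6.07940392]
guides [[ 561.2   92.6]
 [ 415.2   84.5]
 [ 566.7  -93.6]
 [ 426.6 -102.3]]
[array([714.1, 100.1]), array([415. ,  86.9]), array([727.3, -84. ]), array([ 426.3, -101. ])]
[[ 9.704e-01  2.414e-01 -3.000e-04]
 [ 2.414e-01 -9.704e-01  1.300e-03]
 [-0.000e+00 -1.400e-03 -1.000e+00]]
```

```bash
python3 -m inch '[[[388,-322,0,0,0,-1.2,100],[388,-322,0,0,0,-1.2,100],[388,-322,0,0,0,-1.2,100],[388,-322,0,0,0,-1.2,100],[388,-322,0,0,0,-1.2,100],[388,-322,0,0,0,-1.2,100],[388,-322,0,0,0,-1.2,100],[388,-322,0,0,0,-1.2,100],[388,-322,0,0,0,-1.2,100],[502.6,-778.7,121,0,0,-2.253,100],[502.6,-778.7,121,0,0,-2.253,100],[502.6,-778.7,121,0,0,-2.253,100],[502.6,-778.7,121,0,0,-2.253,100],[502.6,-778.7,121,0,0,-2.253,100],[502.6,-778.7,121,0,0,-2.253,100],[502.6,-778.7,121,0,0,-2.253,100],[502.6,-778.7,121,0,0,-2.253,100],[502.6,-778.7,121,0,0,-2.253,100],[502.6,-778.7,121,0,0,-2.253,100],[502.6,-778.7,121,0,0,-2.253,100]]]'
```

```text
t: 2.1
ee_pos: [450.3, 273.6, 119.7]
orientation: [-0.992, -2.981, -0.0]
ft_force: [0.7, -0.3, 0.6]
width: 87.7
grasp_force: 0.0
```

```bash
python3 -m inch '[[[0,0,35,0,0,0,100],[0,0,60,0,0,0,100],[0,0,60,0,0,0,100],[0,0,60,0,0,0,100]]]'
python3 - <<'E'
from h import *
o=status.get_obs();M=R.from_rotvec(o["orientation"]).as_matrix();print(o["ee_pos"],M.round(3))
im=grab("scene","pics/s1.png");t=grab("top","pics/t1.png")
S=cv2.imread("pics/s1.png");T=cv2.imread("pics/t1.png")
for I,i in((im,S),(t,T)):
  u,v=proj(I,[450.6,270.8,10]);print(u,v)
u,v=map(int,proj(im,[450.6,270.8,10]));a,b=map(int,proj(t,[450.6,270.8,10]));
o=np.hstack([cv2.resize(X[y-40:y+40,x-40:x+40],(400,400),interpolation=cv2.INTER_CUBIC) for X,x,y in((S,u,v),(T,a,b))]);cv2.imwrite("pics/g1.png",o)
E
```

```text
t: 2.5
ee_pos: [450.4, 270.3, 60.6]
orientation: [-0.995, -2.979, 0.002]
ft_force: [0.8, -0.1, -0.0]
width: 87.7
grasp_force: 0.0
[450.37617558 270.28455574  60.55316153] [[-0.799  0.601 -0.001]
 [ 0.601  0.799 -0.001]
 [ 0.001 -0.001 -1.   ]]
220.65694777955042 288.48411295335404
151.67525766655783 218.21014542874622
```

View pics/g1.png

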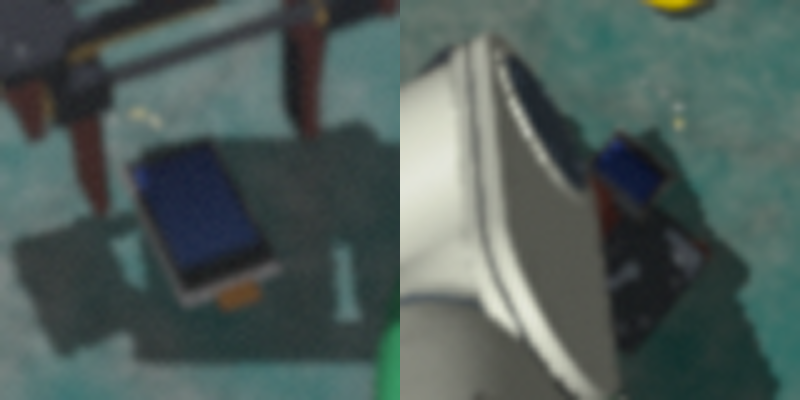

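The left half (scene) shows the open fingers straddling the display, whose top corners are at (128,160), (212,138), (282,265) and (180,295). The display is centred well enough, so I'll descend and grip.

```bash
python3 -c "
from h import *
im=optics.get_image('scene');P=[at(im,(x+.5)/5-.5+180,(y+.5)/5-.5+248,10)[:2] for x,y in[(128,160),(212,138),(282,265),(180,292)]];print(np.round(P,1),np.mean(P,0))"
python3 -m inch '[[[0,0,20,0,0,0,100],[0,0,35,0,0,0,100],[0,0,39,0,0,0,100],[0,0,39,0,0,0,100],[0,0,39,0,0,0,100],[0,0,39,0,0,0,100]]]'
```

```text
[[494.9 264.6]
 [467.6 235.6]
 [404.2 284.6]
 [436.1 317. ]] [450.68646573 275.45886404]
t: 3.25
ee_pos: [451.1, 270.7, 22.3]
orientation: [0.995, 2.979, 0.001]
ft_force: [0.3, -0.3, -0.2]
width: 88.1
grasp_force: 0.0
```

```bash
python3 -m inch '[[[0,0,0,0,0,0,40],[0,0,0,0,0,0,40],[0,0,0,0,0,0,40],[0,0,0,0,0,0,40],[0,0,0,0,0,0,40],[0,0,0,0,0,0,30],[0,0,0,0,0,0,30],[0,0,0,0,0,0,30]]]'
```

```text
t: 4.05
ee_pos: [450.7, 270.5, 21.7]
orientation: [0.995, 2.98, 0.0]
ft_force: [0.6, 0.2, -0.4]
width: 45.3
grasp_force: 30.0
```

```bash
python3 -m inch '[[[0,0,-30,0,0,0,30],[0,0,-60,0,0,0,30],[0,0,-80,0,0,0,30],[-40,-36,-80,0,0,0.14,30],[-80,-73,-80,0,0,0.28,30],[-115,-105,-80,0,0,0.43,30],[-150,-136,-80,0,0,0.58,30],[-180,-164,-80,0,0,0.73,30],[-205.6,-186.9,-80,0,0,0.872,30],[-205.6,-186.9,-80,0,0,0.872,30],[-205.6,-186.9,-80,0,0,0.872,30],[-205.6,-186.9,-80,0,0,0.872,30]]]'
python3 - <<'E'
from h import *
o=status.get_obs();M=R.from_rotvec(o["orientation"]).as_matrix();print(o["ee_pos"],M.round(3),o["width"])
p=o["ee_pos"]-[0,0,12]
im=grab("scene","pics/s2.png");t=grab("top","pics/t2.png")
S=cv2.imread("pics/s2.png");T=cv2.imread("pics/t2.png");out=[]
for I,X in((im,S),(t,T)):
  u,v=map(int,proj(I,p));print(u,v);out.append(cv2.resize(X[v-40:v+40,u-40:u+40],(400,400),interpolation=cv2.INTER_CUBIC))
cv2.imwrite("pics/g2.png",np.hstack(out))
E
```

```text
t: 5.25
ee_pos: [502.2, -1.6, 101.5]
orientation: [-2.158, -2.282, 0.001]
ft_force: [-0.5, -0.2, -1.1]
width: 45.6
grasp_force: 30.0
[502.17229107  -1.64688037 101.52291047] [[-0.056  0.998 -0.001]
 [ 0.998  0.056  0.   ]
 [ 0.    -0.001 -1.   ]] 45.59080238119136
254 189
244 201
```

View pics/g2.png

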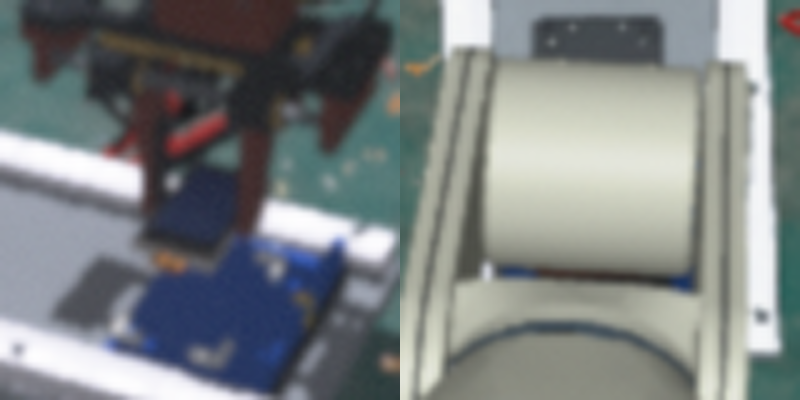

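Run:
```python
from h import *
im=optics.get_image("scene")
f=lambda x,y,z:at(im,(x+.5)/5-.5+254-40,(y+.5)/5-.5+189-40,z)[:2].round(1)
print("disp tail end",f(139,240,89.8),f(215,262,89.8), "far",f(172,168,89.8))
# tray stop corners visible in scene (pre-move)
from pickle import load
a=cv2.imread("pics/scene0.png")
print("stops",f(115,330,28),f(205,362,28),f(310,308,28),f(262,262,28))
cv2.imwrite("pics/c2.png",cv2.resize(a[185:235,225:305],(800,500),interpolation=cv2.INTER_CUBIC))
```

```text
disp tail end [518.7  43.3] [475.9  41.8] far [533.1 -21.6]
stops [531.4  47.5] [477.2  48.8] [446.7 -17.3] [487.1 -42.1]
```

View pics/c2.png

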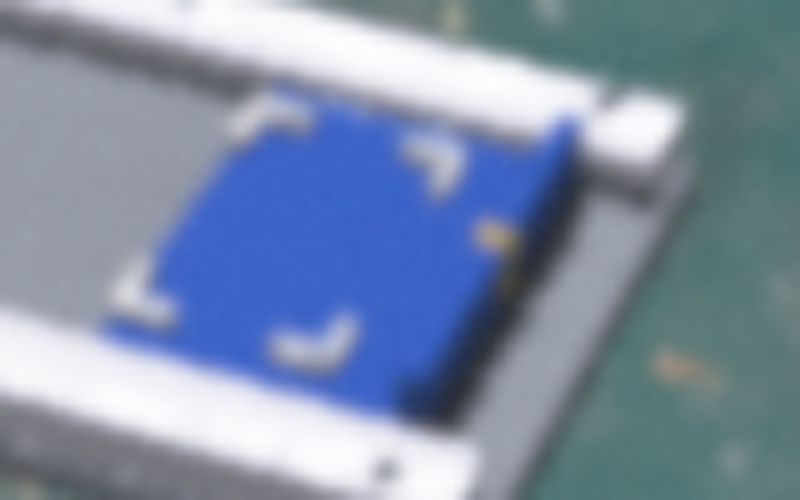

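The scene crop shows the outer tops of the stops at about (112,300), (345,365), (465,145) and (258,92).

Run:
```python
from h import *
im=optics.get_image("scene")
P=np.array([at(im,(x+.5)/10-.5+225,(y+.5)/10-.5+185,29)[:2] for x,y in[(110,296),(342,368),(465,148),(258,92)]])
print(P.round(1),P.mean(0))
# predicted display corners for reference: same TCP
```

```text
[[534.2  48.2]
 [466.4  46.1]
 [477.2 -54.2]
 [540.4 -50.8]] [504.5512177   -2.66478268]
```

```bash
python3 -m inch '[[[-3.5,1.1,20,0,0,0,30],[-3.5,1.1,40,0,0,0,30],[-3.5,1.1,46,0,0,0,30],[-3.5,1.1,46,0,0,0,30],[-3.5,1.1,46,0,0,0,30]]]'
python3 - <<'E'
from h import *
im=grab("scene","pics/s3.png");S=cv2.imread("pics/s3.png");print(status.get_obs()["ee_pos"])
cv2.imwrite("pics/g3.png",cv2.resize(S[175:235,225:305],(800,600),interpolation=cv2.INTER_CUBIC))
E
```

```text
t: 5.95
ee_pos: [504.2, -5.6, 56.1]
orientation: [2.16, 2.281, 0.0]
ft_force: [-0.3, 0.1, 0.0]
width: 45.6
grasp_force: 30.0
[504.39541791  -5.65449001  56.34231415]
```

View pics/g3.png

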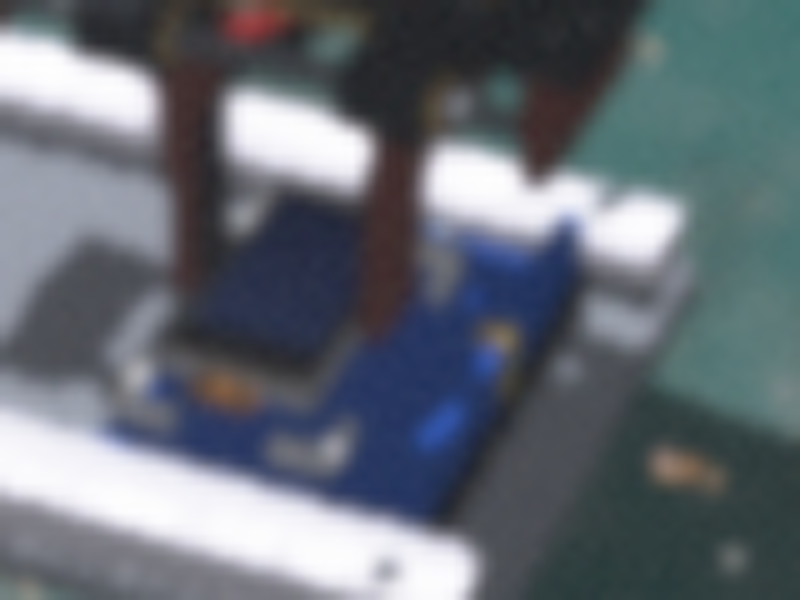

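The display hangs level just above the tray, tail towards the camera. The lower edge of its tail end runs from about (165,352) to (312,405).

Run:
```python
from h import *
im=optics.get_image("scene")
f=lambda x,y,z:at(im,(x+.5)/10-.5+225,(y+.5)/10-.5+175,z)[:2].round(1)
print(f(165,352,35.6),f(312,405,35.6),"top",f(172,325,44.6),f(322,370,44.6),"fartop",f(280,195,44.6))
def pr(p):
  u,v=proj(im,p);return round((u-225+.5)*10),round((v-175+.5)*10)
# expected outlines when display centred under TCP
c=np.array([504.3,-5.6]);a=.055;L=np.array([-np.sin(a),np.cos(a)]);F=np.array([np.cos(a),np.sin(a)])
for s in(0,3): print(s,[pr([*(c+L*(41+s)+F*w),z]) for w,z in((23,35.6),(-23,35.6),(23,44.6),(-23,44.6))], [pr([*(c+L*(-41+s)+F*23),44.6])])
```

```text
[526.1  32.2] [481.3  33.9] top [524.5  31.1] [480.7  29.6] fartop [525.  -33.7]
0 [(161, 363), (320, 408), (161, 337), (320, 382)] [(285, 169)]
3 [(156, 369), (315, 415), (156, 343), (316, 389)] [(280, 175)]
```

Run:
```python
from h import *
im=optics.get_image("scene");fr=im["frame"].astype(np.float32)
c=np.array([504.3,-5.6]);a=.055;L=np.array([-np.sin(a),np.cos(a)]);F=np.array([np.cos(a),np.sin(a)])
def prof(z,s,w):
  u,v=proj(im,[*(c+L*s+F*w),z]);return cv2.remap(fr,np.float32([[u]]),np.float32([[v]]),cv2.INTER_LINEAR)[0,0]
for s in range(20,56,2):
  print(s,*[np.mean([prof(44.6,s,w) for w in W],0).round(0).astype(int) for W in((-19,-17,-15),(-9,-7,-5),(5,7,9))])
```

```text
20 [50 54 68] [44 51 77] [43 51 76]
22 [51 55 68] [45 53 78] [44 51 76]
24 [50 54 68] [45 52 76] [44 52 75]
26 [50 54 67] [44 50 73] [44 51 73]
28 [51 54 67] [42 48 68] [43 49 68]
30 [51 53 64] [42 47 63] [42 47 63]
32 [50 52 61] [43 46 58] [43 47 58]
34 [52 53 61] [45 47 56] [44 46 54]
36 [53 53 59] [47 48 54] [46 47 52]
38 [56 57 61] [51 52 56] [50 50 53]
40 [62 62 66] [57 57 59] [58 57 59]
42 [69 70 73] [66 65 65] [68 66 66]
44 [79 78 82] [77 73 72] [79 75 74]
46 [85 84 90] [86 80 78] [88 82 81]
48 [87 87 95] [95 85 79] [93 86 84]
50 [86 88 99] [104  88  80] [96 87 84]
52 [ 80  84 100] [108  88  78] [94 84 83]
54 [ 73  78 100] [110  87  76] [89 80 81]
```

```bash
python3 -m inch '[[[2,-0.8,0,0,0,0,30],[2,-0.8,3,0,0,0,30],[2,-0.8,6,0,0,0,30],[2,-0.8,8,0,0,0,30],[2,-0.8,9.5,0,0,0,30],[2,-0.8,9.5,0,0,0,30],[2,-0.8,9.5,0,0,0,30]]]'
```

```text
t: 6.8
ee_pos: [503.0, -4.0, 46.1]
orientation: [-2.161, -2.28, 0.0]
ft_force: [-0.4, 0.3, -0.0]
width: 45.6
grasp_force: 30.0
```

```bash
python3 -m inch '[[[0,0,0.6,0,0,0,30],[0,0,0.6,0,0,0,30],[0,0,0.6,0,0,0,64],[0,0,0.6,0,0,0,64],[0,0,0.6,0,0,0,64],[0,0,0.6,0,0,0,64],[0,0,-20,0,0,0,64],[0,0,-60,0,0,0,64],[0,0,-100,0,0,0,64],[0,0,-120,0,0,0,64],[0,0,-120,0,0,0,64]]]'
```

```text
t: 7.9
ee_pos: [505.0, -4.0, 169.1]
orientation: [2.158, 2.277, 0.006]
ft_force: [0.6, -0.9, -0.5]
width: 56.0
grasp_force: 0.0
```

```bash
python3 -m inch '[[[0.8,-49,0,0,0,0,30],[1.6,-98,0,0,0,0,0],[1.6,-98,0,0,0,0,0],[1.6,-98,40,0,0,0,0],[1.6,-98,40,0,0,0,0],[1.6,-98,40,0,0,0,0]]]'
python3 - <<'E'
from h import *
im=grab("scene","pics/s4.png");S=cv2.imread("pics/s4.png")
t=grab("top","pics/t4.png");T=cv2.imread("pics/t4.png")
o=status.get_obs();print(o["ee_pos"],o["ft_force"]);M=R.from_rotvec(o["orientation"]).as_matrix();print(M.round(3))
cv2.imwrite("pics/g4.png",np.vstack([cv2.resize(S[180:230,220:320],(600,300),interpolation=cv2.INTER_CUBIC),cv2.resize(T[180:230,195:295],(600,300),interpolation=cv2.INTER_CUBIC)]))
E
```

```text
t: 8.5
ee_pos: [404.6, -7.6, 125.5]
orientation: [-2.159, -2.279, 0.003]
ft_force: [0.1, 0.1, 0.4]
width: 11.6
grasp_force: 0.0
[405.83102857  -7.63062087 126.74671754] [ 0.18066429 -0.02142749  0.57720337]
[[-0.054  0.999  0.   ]
 [ 0.999  0.054  0.   ]
 [-0.     0.    -1.   ]]
```

View pics/g4.png

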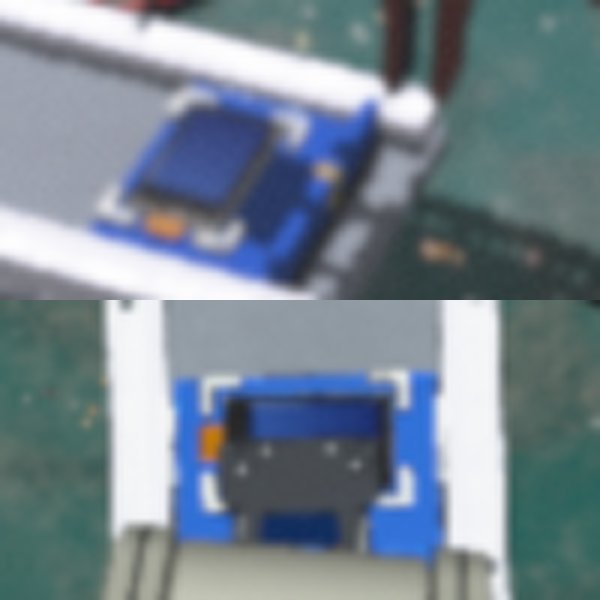

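The display lies flat inside all four stops: in the lower (top-camera) crop it spans 222–395, and the stops span 203–410. I'll lower the closed fingertips behind the push plate.

```bash
python3 -m inch '[[[0,0,40,0,0,0,0],[0,0,75,0,0,0,0],[0,0,88,0,0,0,0],[0,0,91,0,0,0,0],[0,0,91,0,0,0,0],[0,5,91,0,0,0,0],[0,10,91,0,0,0,0],[0,12,91,0,0,0,0],[0,12,91,0,0,0,0]]]'; python3 -c "
from h import *
o=status.get_obs();print(o['ft_force'],o['width'])"
```

```text
t: 9.5
ee_pos: [418.1, -7.0, 35.8]
orientation: [2.16, 2.28, 0.002]
ft_force: [0.0, -0.1, 0.9]
width: 0.2
grasp_force: 0.0
[ 0.03374538 -0.07705964  0.86890186] 0.23145309993692953
```

```bash
python3 -m inch '[[[0,3,0,0,0,0,0],[0,6,0,0,0,0,0],[0,9,0,0,0,0,0],[0,12,0,0,0,0,0],[0,15,0,0,0,0,0],[0,18,0,0,0,0,0],[0,21,0,0,0,0,0],[0,24,0,0,0,0,0],[0,27,0,0,0,0,0],[0,30,0,0,0,0,0],[0,33,0,0,0,0,0],[0,36,0,0,0,0,0],[0,40,0,0,0,0,0]]]'
```

```text
t: 10.8
ee_pos: [456.9, -4.8, 35.2]
orientation: [-2.16, -2.28, 0.001]
ft_force: [-3.0, -0.2, -0.3]
width: 0.5
grasp_force: 1.0
```

```bash
python3 -m inch '[[[0,4,0,0,0,0,0],[0,8,0,0,0,0,0],[0,12,0,0,0,0,0],[0,16,0,0,0,0,0],[0,20,0,0,0,0,0],[0,24,0,0,0,0,0],[0,28,0,0,0,0,0],[0,32,0,0,0,0,0],[0,36,0,0,0,0,0],[0,40,0,0,0,0,0],[0,44,0,0,0,0,0],[0,48,0,0,0,0,0],[0,52,0,0,0,0,0],[0,56,0,0,0,0,0],[0,60,0,0,0,0,0],[0,64,0,0,0,0,0],[0,68,0,0,0,0,0],[0,72,0,0,0,0,0],[0,76,0,0,0,0,0],[0,80,0,0,0,0,0]]]'
python3 - <<'E'
from h import *
o=status.get_obs();print(o["ee_pos"],o["ft_force"],o["moment"])
t=grab("scene","pics/t5.png");T=cv2.imread("pics/t5.png")
cv2.imwrite("pics/g5.png",cv2.resize(T[160:250,160:310],(750,450),interpolation=cv2.INTER_CUBIC))
E
```

```text
t: 12.8
ee_pos: [537.2, -0.5, 35.2]
orientation: [-2.161, -2.281, -0.0]
ft_force: [-2.0, 1.0, 1.2]
width: 0.4
grasp_force: 1.4
[ 5.37220505e+02 -4.64161976e-01  3.51815845e+01] [-1.95100928  1.02919442  1.23464938] [ 0.10697786  0.37676984 -0.02958706]
```

View pics/g5.png

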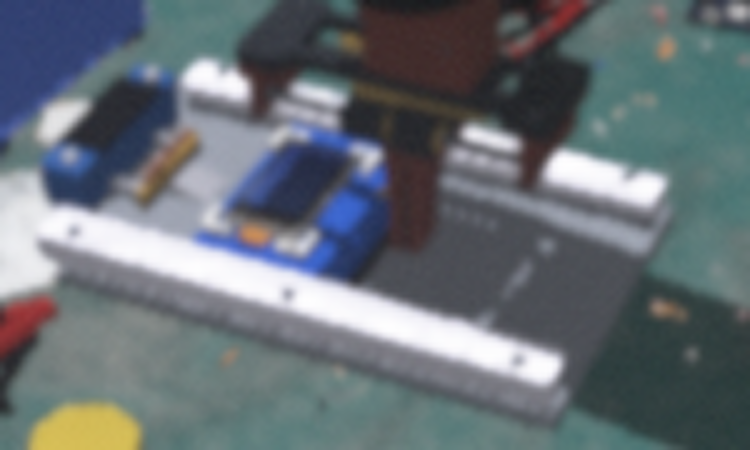

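The carrier runs straight with the display seated at about (290,190). The brass bar at (168,165) is still clear ahead.

```bash
python3 -m inch '[[[0,3,0,0,0,0,0],[0,6,0,0,0,0,0],[0,9,0,0,0,0,0],[0,12,0,0,0,0,0],[0,15,0,0,0,0,0],[0,18,0,0,0,0,0],[0,21,0,0,0,0,0],[0,23,0,0,0,0,0],[0,24,0,0,0,0,0],[0,24,0,0,0,0,0]]]'; python3 -c "
from h import *
im=optics.get_image('scene');f=lambda x,y,z:at(im,(x+.5)/5-.5+160,(y+.5)/5-.5+160,z)[:2].round(1)
print('bar near face before',f(150,197,30),f(197,140,30),'carrier front',f(205,215,28),f(275,130,28))"
```

```text
t: 13.85
ee_pos: [561.1, 0.8, 35.2]
orientation: [2.16, 2.28, 0.0]
ft_force: [-1.8, -0.3, 0.6]
width: 0.4
grasp_force: 0.7
bar near face before [678.8  50.4] [685.   -7.4] carrier front [644.3  47.9] [651.7 -39.1]
```

```bash
python3 -m inch '[[[0,1,0,0,0,0,0],[0,2,0,0,0,0,0],[0,3,0,0,0,0,0],[0,4,0,0,0,0,0],[0,4,0,0,0,0,0]]]';python3 -m inch '[[[0,1,0,0,0,0,0],[0,2,0,0,0,0,0],[0,3,0,0,0,0,0],[0,3,0,0,0,0,0]]]'
```

```text
t: 14.4
ee_pos: [565.1, 1.0, 35.2]
orientation: [2.16, 2.28, 0.0]
ft_force: [-2.7, -0.3, -0.2]
width: 0.5
grasp_force: 1.2
t: 14.8
ee_pos: [568.2, 1.2, 35.2]
orientation: [2.16, 2.28, 0.001]
ft_force: [-2.1, -0.0, -1.0]
width: 0.2
grasp_force: 0.9
```

```bash
for i in 1; do python3 -m inch '[[[0,1,0,0,0,0,0],[0,2,0,0,0,0,0],[0,3,0,0,0,0,0],[0,3,0,0,0,0,0]]]'; done;python3 -m inch '[[[0,1,0,0,0,0,0],[0,2,0,0,0,0,0],[0,3,0,0,0,0,0],[0,3,0,0,0,0,0]]]'
```

```text
t: 15.2
ee_pos: [571.2, 1.3, 35.2]
orientation: [2.16, 2.28, 0.001]
ft_force: [-2.0, 0.4, -1.4]
width: 0.4
grasp_force: 1.0
t: 15.6
ee_pos: [574.4, 1.5, 35.2]
orientation: [2.16, 2.28, 0.001]
ft_force: [-1.3, 0.0, -0.1]
width: 0.5
grasp_force: 0.7
```

```bash
python3 -m inch '[[[0,1,0,0,0,0,0],[0,2,0,0,0,0,0],[0,3,0,0,0,0,0],[0,3,0,0,0,0,0]]]'
```

```text
t: 16.0
ee_pos: [577.2, 1.7, 35.2]
orientation: [2.16, 2.28, 0.001]
ft_force: [-1.7, 2.6, 1.6]
width: 0.3
grasp_force: 0.9
```

```bash
python3 -m inch '[[[0,1,0,0,0,0,0],[0,2,0,0,0,0,0],[0,3,0,0,0,0,0],[0,3,0,0,0,0,0]]]'
```

```text
t: 16.4
ee_pos: [580.1, 1.8, 35.2]
orientation: [2.16, 2.28, 0.001]
ft_force: [-1.4, 0.8, -1.1]
width: 0.4
grasp_force: 0.8
```

```bash
python3 -m inch '[[[0,1,0,0,0,0,0],[0,2,0,0,0,0,0],[0,3,0,0,0,0,0],[0,3,0,0,0,0,0]]]'; python3 -c "
from h import *
t=grab('scene','pics/t6.png');T=cv2.imread('pics/t6.png')
cv2.imwrite('pics/g6.png',cv2.resize(T[160:240,160:280],(780,520),interpolation=cv2.INTER_CUBIC))"
```

```text
t: 16.8
ee_pos: [582.2, 1.9, 35.0]
orientation: [-2.16, -2.28, 0.002]
ft_force: [-5.8, -0.6, 0.9]
width: 0.4
grasp_force: 2.5
```

View pics/g6.png

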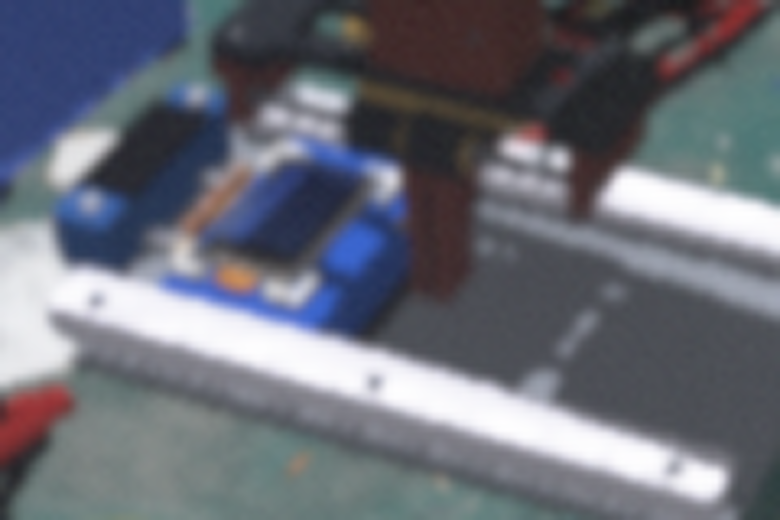

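The bar at about (215,200) now touches the carrier's front, and the force has risen to 5.8 N. I'll go on in small steps to feel for the click.

```bash
python3 -m inch '[[[0,0.5,0,0,0,0,0],[0,1,0,0,0,0,0],[0,1.5,0,0,0,0,0],[0,2,0,0,0,0,0],[0,2,0,0,0,0,0]]]'
```

```text
t: 17.35
ee_pos: [583.8, 2.0, 34.9]
orientation: [-2.16, -2.28, 0.002]
ft_force: [-4.8, 0.2, 1.3]
width: 0.5
grasp_force: 2.8
```

```bash
python3 -m inch '[[[0,0.5,0,0,0,0,0],[0,1,0,0,0,0,0],[0,1.5,0,0,0,0,0],[0,1.5,0,0,0,0,0]]]'
```

```text
t: 17.75
ee_pos: [584.5, 2.1, 34.7]
orientation: [-2.159, -2.279, 0.004]
ft_force: [-7.9, -1.4, 2.7]
width: 0.7
grasp_force: 3.8
```

```bash
python3 -m inch '[[[0,0.5,0,0,0,0,0],[0,1,0,0,0,0,0],[0,1.5,0,0,0,0,0],[0,1.5,0,0,0,0,0],[0,1.5,0,0,0,0,0]]]'
```

```text
t: 18.25
ee_pos: [585.5, 2.1, 34.6]
orientation: [-2.158, -2.278, 0.005]
ft_force: [-9.6, -0.6, 2.9]
width: 0.4
grasp_force: 4.4
```

```bash
python3 -m inch '[[[0,0.5,0,0,0,0,0],[0,1,0,0,0,0,0],[0,1.5,0,0,0,0,0],[0,1.5,0,0,0,0,0],[0,1.5,0,0,0,0,0]]]'
```

```text
t: 18.75
ee_pos: [586.5, 2.2, 34.5]
orientation: [-2.158, -2.278, 0.006]
ft_force: [-9.1, -0.3, 2.8]
width: 0.7
grasp_force: 5.0
```

```bash
python3 -m inch '[[[0,0.5,0,0,0,0,0],[0,1,0,0,0,0,0],[0,1.5,0,0,0,0,0],[0,1.5,0,0,0,0,0],[0,1.5,0,0,0,0,0]]]'
```

```text
t: 19.25
ee_pos: [587.5, 2.3, 34.4]
orientation: [-2.157, -2.277, 0.007]
ft_force: [-11.3, -0.2, 4.0]
width: 0.8
grasp_force: 5.6
```

```bash
python3 -m inch '[[[0,0.5,0,0,0,0,0],[0,1,0,0,0,0,0],[0,1.5,0,0,0,0,0],[0,1.5,0,0,0,0,0],[0,1.5,0,0,0,0,0]]]'
```

```text
t: 19.75
ee_pos: [588.4, 2.4, 34.2]
orientation: [-2.156, -2.277, 0.009]
ft_force: [-12.9, -0.7, 4.6]
width: 0.6
grasp_force: 6.3
```

```bash
python3 -m inch '[[[0,0.5,0,0,0,0,0],[0,1,0,0,0,0,0],[0,1.5,0,0,0,0,0],[0,1.5,0,0,0,0,0],[0,1.5,0,0,0,0,0]]]'; python3 -c "
from h import *
grab('scene','pics/e0.png')"
python3 -m inch '[[[0,-5,0,0,0,0,0],[0,-10,0,0,0,0,0],[0,-20,0,0,0,0,0],[0,-30,0,0,0,0,0],[0,-30,0,0,0,0,0],[0,-30,0,0,0,0,0]]]'
python3 - <<'E'
from h import *
grab('scene','pics/e1.png');A,B=[cv2.cvtColor(cv2.imread(f'pics/e{i}.png'),cv2.COLOR_BGR2GRAY).astype(np.float32)for i in(0,1)]
# shift of the tray/display patch (clear of the gripper), px
a=A[180:206,184:212];m=cv2.matchTemplate(B[176:210,180:216],a,cv2.TM_CCOEFF_NORMED);_,s,_,p=cv2.minMaxLoc(m);i,j=p[1],p[0];print(p,s,m[max(i-1,0):i+2,max(j-1,0):j+2])
im=optics.get_image('scene');print(np.array(proj(im,[660,20,34]))-proj(im,[655,20,34]), proj(im,[655,20,34]))
cv2.imwrite('pics/e.png',np.hstack([cv2.resize(cv2.imread(f'pics/e{k}.png')[165:225,160:220],(400,400),interpolation=cv2.INTER_CUBIC)for k in(0,1)]))
E
```

```text
t: 20.25
ee_pos: [589.4, 2.5, 34.1]
orientation: [-2.156, -2.276, 0.01]
ft_force: [-13.4, -1.2, 4.9]
width: 0.3
grasp_force: 6.9
t: 20.9
ee_pos: [564.1, 0.9, 35.4]
orientation: [2.16, 2.28, 0.001]
ft_force: [0.1, -0.3, -0.2]
width: 0.3
grasp_force: 0.0
(4, 4) 0.9061859846115112 [[0.7521858  0.7927656  0.7848633 ]
 [0.8589888  0.906186   0.88821304]
 [0.8377015  0.8766864  0.8567093 ]]
[-1.50613302 -0.49262844] (np.float64(202.6187925524168), np.float64(194.41611804058277))
```

View pics/e.png

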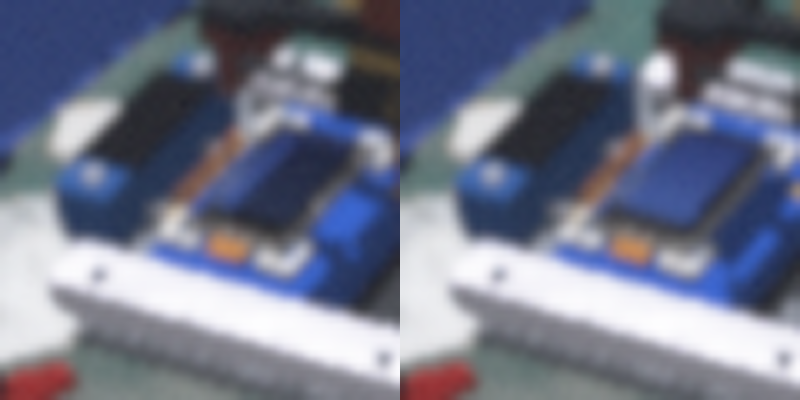

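Before backing off (left) and after (right), the tail is at x≈229 and 230 and the bar still lies against the carrier. The carrier moved back only about 1 mm, where it would have sprung back about 8 mm unlatched, so the catch holds. I'll raise the arm, check once more and hand in.

```bash
python3 -m inch '[[[0,-5,-20,0,0,0,0],[0,-10,-60,0,0,0,0],[0,-20,-110,0,0,0,0],[0,-20,-150,0,0,0,0],[0,-20,-150,0,0,0,0],[0,-20,-150,0,0,0,0],[0,-20,-150,0,0,0,0],[0,-20,-150,0,0,0,0],[0,-20,-150,0,0,0,0],[0,-20,-150,0,0,0,0]]]'
python3 - <<'E'
from h import *
grab('scene','pics/e2.png');A,B=[cv2.cvtColor(cv2.imread(f'pics/e{i}.png'),cv2.COLOR_BGR2GRAY).astype(np.float32)for i in(1,2)]
m=cv2.matchTemplate(B[176:210,180:216],A[180:206,184:212],cv2.TM_CCOEFF_NORMED);s,p=cv2.minMaxLoc(m)[1::2];print(s,p)
if p==(4,4): print(ctrl.close_job())
E
```

```text
t: 22.0
ee_pos: [543.5, -0.1, 184.2]
orientation: [-2.16, -2.28, 0.002]
ft_force: [-0.2, -1.0, 0.1]
width: 0.2
grasp_force: 0.0
0.9572059512138367 (4, 4)
the job is handed in; nothing more can be done
None
```

The display lies screen up in the carrier's tray, and the carrier is pushed to the far end and stayed against the sprung contacts after the arm withdrew; I judged the catch from that, as no distinct click showed in the force (13.4 N at most). The job was handed in at about 22 s, with the board and jar left alone.

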